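# Lock the chopping board's stop stud into the worktop T-slot rail

### The arm

A 6-joint arm with a two-finger parallel gripper is mounted at the origin on a cart in front of the work surface, level with it; the furniture and walls round the work are solid. World frame = base frame: x ahead of the robot, y to its left, z up, the work surface at z = 0. Lengths are in m, angles in rad, forces in N, time in s.
With the tool pointing down it reaches from about 0.375 to 0.975 m from the base axis. Payload 3.8 kg.
Tool frame: the origin (TCP) lies on the centre line of the jaws, within the pads' length; the fingertips stand 14 mm ahead of it and the grasp point (between the pads) lies 5 mm behind it; z points along the fingers, y is the line along which they close (so a half turn about z gives the same grasp; the last joint's range is limited). The gripper opens to 88 mm and grips with 3 to 60 N. Pads are 18 mm wide; open, the fingers measure 123 mm over their backs; the gripper's body (75 mm by 187 mm) begins 45 mm behind the grasp point.
Start: joints at [1.162, 0.264, 1.604, -0, 1.274, -0.037], TCP at [0.245, 0.629, 0.253] pointing down, gripper open.
Joint ranges: [-2.63, 2.63], [-0.94, 2.18], [0.31, 2.57], [-1.31, 4.45], [0, 2.66], [-2.55, 2.55]. Speed limits (rad/s): [2.57, 2.57, 3.14, 3.14, 3.14, 3.14].

### API

Orientations are given as a rotation vector (axis times angle).
In Python, from workcell import get_state, camera, camera_info, finish_job, look_for, landmark_of gives the robot as it stands.
- The arm moves only by the tool send_rows, never from a script. Its argument "commands" is text: rows parted by semicolons, each of 7 numbers parted by spaces: the opening, from 0 (shut) to 1 (fully open), then the shift along the world's x, y, z as a fraction of full scale, then the turn, a rotation vector about the world's x, y, z as a fraction of full scale. A call has exactly 10 rows; each row is the pose to reach, as a shift and turn from the pose commanded when the call began, turning the shorter way round; what a row does not reach only later rows make up. Full scale, the value 1, is 200 mm for a shift and 2 pi rad for a turn. A row lasts 1/10 s, in which the tool goes at most 50 mm and 8.59 degrees, less where a joint would pass 70% of its speed; a pose out of reach is approached as far as the arm can. A call with a number of a shift or a turn outside -1 to 1 is refused whole. A call with a gripper value outside its range is refused whole. The fingers move at their own pace and stop on an object; "newtons" is the grip in N (left out, the last holds). Time passes only in rows, so rows that repeat a pose let the fingers close, or fill a call up. It gives the time, the measured TCP pose, the force, the opening and the grip force at its end, in the units of the state.
- get_state(): the state, without advancing time (a new reading comes with each control period).
- camera(name): name is "scene" or "side" or "wrist"; returns the picture (384x512x3 uint8, red, green, blue); there is no depth.
- camera_info(name): a dict with "intrinsics" (3x3 intrinsics, pixels), "xyz" and "attitude" of the camera in the world. Camera axes: x right, y up, looking along -z (the intrinsics and any distortion apply to the point x, -y, -z); pixel columns grow to the right and rows downward; lengths in m; the calibration is good to about 2 mm. A picture is of the moment at which its call begins: read the wrist's pose just before it. camera_info takes no time and is no camera call; for the wrist camera it gives the pose at the moment of the call.
- finish_job(): hands the job in; it is judged then, once.
Trained networks look in the newest picture that a camera, given by its name, has taken for a name from the list of things; names that differ only in an ending like _2 or _b are one class to them, and where a whole thing is asked for, a point or a joint stands for the part that bears it (a point fixed in the world has none). Each returns a list of dicts, best first, with "confidence" (0 to 1); they miss things now and then, are a little off and sometimes report something else, mostly with a low value. They report only what shows in the picture. A call takes as long as a camera call.
- look_for(camera, target): "bbox" ([left, top, width, height] in pixels, round what is visible of it).
- landmark_of(camera, target): "at" ([column, row] in pixels: a listed point, or the origin of a listed thing).
The state is a dict: "time": time; "q": joint angles; "qvel": joint speeds; "joint_torque": joint torques, N m; "eef_pos": TCP position; "tcp_rot": TCP orientation; "ft_force": force on the tool from outside, world axes, zero at the start; "moment": the same for the moment, N m; "grip_width": finger opening in m; "grasp_force": force on a finger pad.
Only numpy, scipy, OpenCV 4.12 (cv2) and the standard library are available. Lean on these libraries where they do the work, as an engineer would, in place of code of your own. Each camera call takes 0.05 s, during which the arm holds its last target. There are 200 camera calls.

### The job

Secure the chopping board: take the stop stud out of its storage block, drop its T-shaped head into the open part of the slot of the worktop rail, and slide it along the rail against the sprung pad at the board's edge until the pad is pushed in about half way, never to the end of its travel. Then turn the stud a quarter turn so that its head locks across the slot and holds the pad pushed in, and let go. Do not force anything, and do not knock over the two mills.

Things in the scene. Friction and masses are not known exactly. Their poses are not given: they have to be found in the camera images.
- stud_grip (a point): Centre of the flat upright wing of the loose steel stop stud (0.15 kg), which hangs in the block. Wing 30 (own x) x 12 (y) x 36 mm tall; pinch it across the 12 mm. z up along the stem; a half turn about z makes no difference. Below: neck 16 mm diameter; round collar 34 mm diameter, 10 mm thick, underside 43.5 mm below this point; stem 12 mm diameter; then the T-head.
- stud_head (a point): Middle of the underside of the stud's T-head, 59 mm below stud_grip, same axes. Head 27 (own x) x 12 (y) mm, 8 mm thick. In the channel under the lips it can be turned either way. A rib on it binds under the lips once turned about 30 degrees and draws the collar tight; 0.1 to 0.3 N m to turn; the stud may creep back 1 to 3 mm from the pad meanwhile.
- block: Wooden storage block, 62 x 62 x 24 mm, fixed to the worktop; origin at the centre of its underside. Through hole 31 (own x) x 17 mm in the middle, in which the stud hangs by its collar; the stud must rise 20 mm to clear it.
- rail: Aluminium T-slot rail fixed to the worktop, 360 mm long along own y, 43 mm wide, 22 mm high; origin at the middle of its underside, z up. The slot, open upward, runs along own x = 0: 15 mm wide through 6 mm thick lips, below them a channel 33 mm wide, 13 mm high. Collar resting on the rail: stud_grip is 65.5 mm above this origin. Free slot: own y = -175 mm up to the pad.
- rail_top (a point): Point on the slot's mouth at the rail's middle, 22 mm above rail, same axes. The +y half of the rail is covered by a chopping board (220 mm wide, top 44 mm above the worktop) with a wooden edge block, on a stiff carriage set somewhere along the rail. The free pad face in front of it lies between own y = +7 and +61 mm, not measured: find it by touch or sight.
- pad (a joint): How far the sprung pad at the board's edge (grey slippery plastic bar 50 mm wide, 24 to 40 mm above the worktop, facing the rail's own -y) is pushed in toward +y, in m: 0 free, 0.012 the end of its travel. The stud's collar meets it. Spring: 3 N to start it, 0.4 N more for each mm; it springs back if the stud does not hold it.
- salt: Small grey metal mill, 29 mm diameter, 97 mm tall, standing loose beyond the rail; origin at the centre of its underside. To be left standing.
- pepper: The same mill in a light tan finish, near the other; origin at the centre of its underside. To be left standing.

How it is judged:
On the way, in this order (a step that is already met when the one before it is completed fails the run):
1. the head is in the slot, lengthwise, the pad not yet pushed (z of stud_grip in the frame of rail below 0.07 m and x of stud_grip in the frame of rail between -0.005 and 0.005 m and angle between stud_grip's own z axis and vertical below 0.12 rad and angle between the x axis of stud_grip and the y axis of rail, either way round below 0.35 rad and value of joint pad below 0.001 m), for 0.1 s.
2. the stud, still lengthwise in the slot, has pushed the pad in by more than 2 mm (z of stud_grip in the frame of rail below 0.07 m and x of stud_grip in the frame of rail between -0.005 and 0.005 m and angle between stud_grip's own z axis and vertical below 0.12 rad and angle between the x axis of stud_grip and the y axis of rail, either way round below 0.35 rad and value of joint pad above 0.002 m), for 0.1 s.
At the end, for the whole second after the job is handed in: The stud stands in the slot (stud_grip less than 70 mm above the rail's origin, within 5 mm of the slot's middle line, tilted less than 0.12 rad), its head across the rail within 0.22 rad, at rest, and by itself holds the pad pushed in by 2 to 9.5 mm (z of stud_grip in the frame of rail below 0.07 m and x of stud_grip in the frame of rail between -0.005 and 0.005 m and angle between stud_grip's own z axis and vertical below 0.12 rad and angle between the x axis of stud_grip and the x axis of rail, either way round below 0.22 rad and value of joint pad between 0.002 and 0.0095 m and linear speed of stud below 0.01 m/s); the robot touches nothing.
It fails at once if the pad is driven to the end of its travel (over 11 mm) (value of joint pad above 0.011 m).
It fails at once if the stud is forced against the rail, pad or carriage with more than 70 N (its own clamping counts about 30 N) (contact force between stud and rail above 70 N).
It fails at once if a mill is knocked over (angle between any of salt, pepper's own z axis and vertical above 0.5 rad).
It also fails if it takes over 61 s, if anything falls off the work surface, if the arm or the gripper's body presses on something with over 40 N, if the wrist force passes 120 N, or if a joint passes its speed limit or range.

## Working session

There is one attempt and no reset: what is moved stays moved. The work goes in short steps, Python scripts to look and compute and a tool call to move; the robot and the scene stay as the last step left them, time stands still between calls to the robot, and variables do not carry over. Pictures are saved under pics/ and viewed, at most 12 in all, crops included, and the job is handed in when it is done.

Besides the shell and the picture viewer there is one more tool, called in YAML: its name, and indented under it one key for each argument. send_rows: Moves the arm, as the interface text tells. Shift numbers are shares of 200 mm and turn numbers shares of 2 pi rad, none past 1 either way. Its arguments: {"type":"object","properties":{"commands":{"type":"string"},"newtons":{"type":"number"}},"required":["commands"]}

```bash
mkdir -p pics; ls; cat > h.py <<'E'
import numpy as np, cv2
from workcell import *
from scipy.spatial.transform import Rotation as R
def info(c):
    i=camera_info(c); a=np.array(i["attitude"],float)
    Rm=a if a.shape==(3,3) else R.from_rotvec(a).as_matrix() if a.size==3 else None
    return np.array(i["intrinsics"]),np.array(i["xyz"]),Rm,i
def ray(c,px,I=None):
    K,p,Rm,i=I or info(c)
    d=np.linalg.inv(K)@np.array([px[0],px[1],1.]); d=Rm@np.array([d[0],-d[1],-d[2]])
    return p,d/np.linalg.norm(d)
def onz(c,px,z,I=None):
    p,d=ray(c,px,I); return p+d*(z-p[2])/d[2]
def proj(c,X,I=None):
    K,p,Rm,i=I or info(c); v=Rm.T@(np.array(X)-p); v=K@np.array([v[0],-v[1],-v[2]]); return v[:2]/v[2]
def tri(rs):
    A=np.zeros((3,3));b=np.zeros(3)
    for p,d in rs:
        M=np.eye(3)-np.outer(d,d);A+=M;b+=M@p
    return np.linalg.solve(A,b)
E
python3 - <<'E'
from h import *
for c in("scene","side","wrist"):
    print(c,camera_info(c))
    im=camera(c)
    cv2.imwrite(f"pics/{c}0.png",im[:,:,::-1])
    for t in("stud_grip","stud_head","block","rail","rail_top","pad","salt","pepper"):
        print(c,t,[(np.round(d["at"],1),round(d["confidence"],2)) for d in landmark_of(c,t)[:2]])
print(get_state())
E
```

```text
pics
scene {'intrinsics': array([[368.81773174,   0.        , 255.15072987],
       [  0.        , 368.81773174, 189.0249187 ],
       [  0.        ,   0.        ,   1.        ]]), 'xyz': array([0.0391376 , 0.28378533, 0.58091609]), 'attitude': array([ 0.49051604, -1.01696499, -2.00586006])}
scene stud_grip [(array([326.2, 177.1]), 0.55)]
scene stud_head [(array([325.5, 197.2]), 0.82)]
scene block [(array([320.1, 198.3]), 0.6), (array([221.8, 252.5]), 0.47)]
scene rail [(array([222.5, 256.5]), 0.88)]
scene rail_top [(array([222.6, 249.7]), 0.6)]Traceback (most recent call last):
  File "<stdin>", line 7, in <module>
ValueError: it knows: block, pepper, rail, rail_top, salt, stud_grip, stud_head
```

```bash
python3 - <<'E'
from h import *
ims=[cv2.imread("pics/scene0.png")]
res={}
for c in("scene","side","wrist"):
    im=camera(c)
    cv2.imwrite(f"pics/{c}0.png",im[:,:,::-1])
    for t in("stud_grip","stud_head","block","rail","rail_top","salt","pepper"):
        r=landmark_of(c,t)[:2]; res[c,t]=r
        print(c,t,[(np.round(d["at"],1),round(d["confidence"],2)) for d in r])
for t,z in(("stud_grip",.0675),("stud_head",.0085),("block",0),("rail",0),("rail_top",.022),("salt",0),("pepper",0)):
    rs=[]
    for c in("scene","side","wrist"):
        if res[c,t] : 
            px=res[c,t][0]["at"]; print(t,c,onz(c,px,z).round(4)); rs.append(ray(c,px))
    if len(rs)>1: print("  tri",tri(rs).round(4))
print(get_state())
for c in("side","wrist"): print(camera_info(c))
a=[cv2.imread(f"pics/{c}0.png") for c in("scene","side","wrist")]
cv2.imwrite("pics/all.png",cv2.resize(np.vstack([np.hstack(a[:2]),np.hstack([a[2],a[2]*0])]),(800,600)))
E
```

```text
scene stud_grip [(array([325.8, 178.4]), 0.67)]
scene stud_head [(array([325. , 197.1]), 0.79)]
scene block [(array([320.5, 198. ]), 0.86)]
scene rail [(array([223.2, 257.4]), 0.9)]
scene rail_top [(array([219.8, 250.6]), 0.58)]
scene salt []
scene pepper [(array([209.3, 199.9]), 0.75)]
side stud_grip [(array([317.8, 243.6]), 0.85)]
side stud_head [(array([314.8, 256.5]), 0.81), (array([305.9, 191.1]), 0.45)]
side block [(array([310.9, 260.3]), 0.92)]
side rail [(array([192.4, 213.3]), 0.58)]
side rail_top [(array([191.9, 207.6]), 0.66)]
side salt [(array([304.9, 192.2]), 0.63)]
side pepper [(array([255.8, 179.6]), 0.51)]
wrist stud_grip []
wrist stud_head []
wrist block []
wrist rail []
wrist rail_top []
wrist salt []
wrist pepper []
stud_grip scene [ 0.5233 -0.2975  0.0675]
stud_grip side [ 0.5264 -0.3085  0.0675]
  tri [ 0.5315 -0.3068  0.0595]
stud_head scene [ 0.521  -0.3035  0.0085]
stud_head side [ 0.5336 -0.3033  0.0085]
  tri [ 0.5267 -0.3047  0.0096]
block scene [ 0.5321 -0.3     0.    ]
block side [ 0.5259 -0.298   0.    ]
  tri [ 0.528  -0.2977  0.0012]
rail scene [0.5036
[... 862 characters left out ...]
45772764,  0.48306851]), 'moment': array([0.01383191, 0.03196661, 0.00332993]), 'grasp_force': 0.0, 'grip_width': 0.0882451047416361}
{'intrinsics': array([[402.24001631,   0.        , 262.80581082],
       [  0.        , 402.24001631, 193.24649835],
       [  0.        ,   0.        ,   1.        ]]), 'xyz': array([ 0.03099593, -0.46522167,  0.74861387]), 'attitude': array([ 0.70177071, -0.39308433, -1.01588991])}
{'intrinsics': array([[274.48183599,   0.        , 255.08438214],
       [  0.        , 274.48183599, 192.85934786],
       [  0.        ,   0.        ,   1.        ]]), 'xyz': array([0.1702063 , 0.65793716, 0.38429737]), 'attitude': array([-0.27501978, -0.18885856,  1.18871547])}
```

View pics/all.png

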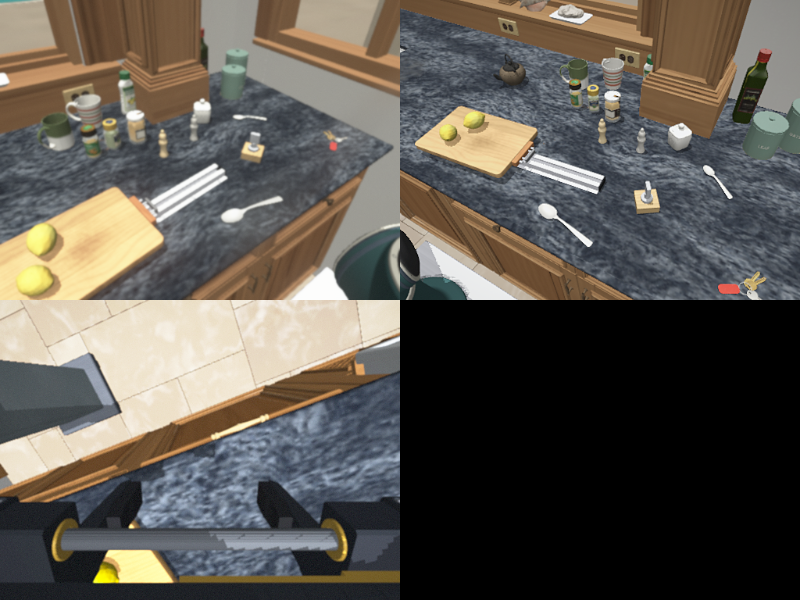

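```bash
python3 - <<'E'
from h import *
for c,px in(("scene",(281.6,220)),("side",(260,237)),("scene",(198,272)),("side",(152,205))): print(c,onz(c,px,.022).round(3))
s=get_state();Rt=R.from_rotvec(s["tcp_rot"]).as_matrix()
K,p,Rm,i=info("wrist")
print("cam in tool",Rt.T@(p-s["eef_pos"]),"\n",(Rt.T@Rm).round(3))
a=cv2.imread("pics/scene0.png")[130:330,150:390];b=cv2.imread("pics/side0.png")[140:290,130:330]
cv2.imwrite("pics/crop.png",np.hstack([cv2.resize(a,(400,400)),cv2.resize(b,(400,400))]))
np.savez("cam.npz",t=Rt.T@(p-s["eef_pos"]),R=Rt.T@Rm)
E
```

```text
scene [ 0.506 -0.147  0.022]
side [ 0.514 -0.175  0.022]
scene [0.482 0.083 0.022]
side [0.475 0.107 0.022]
cam in tool [ 0.0804372  -0.00017478 -0.13160401] 
 [[ 0.     0.951  0.309]
 [ 1.     0.    -0.001]
 [-0.001  0.309 -0.951]]
```

send_rows:
  commands: "1 0.2 -0.2 0 0 0 0;1 0.4 -0.4 0 0 0 0;1 0.6 -0.6 0 0 0 0;1 0.7 -0.8 0 0 0 0;1 0.8 -1 0 0 0 0;1 0.8 -1 0 0 0 0;1 0.8 -1 0 0 0 0;1 0.8 -1 0 0 0 0;1 0.8 -1 0 0 0 0;1 0.8 -1 0 0 0 0"

```text
time: 2.5
eef_pos: [0.4044, 0.4302, 0.2526]
tcp_rot: [-0.577, -3.088, -0.0]
ft_force: [0.3, -0.1, 0.6]
grip_width: 0.0883
grasp_force: 0.0
```

View pics/crop.png

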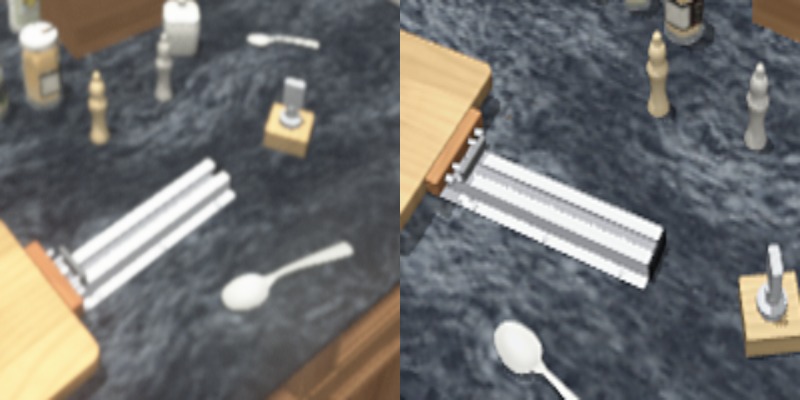

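send_rows:
  commands: "1 0.1 -0.2 0 0 0 -0.02;1 0.2 -0.4 0 0 0 -0.04;1 0.3 -0.6 0 0 0 -0.06;1 0.3 -0.8 0 0 0 -0.08;1 0.3 -1 0 0 0 -0.1;1 0.3 -1 0 0 0 -0.12;1 0.3 -1 0 0 0 -0.14;1 0.3 -1 0 0 0 -0.16;1 0.3 -1 0 0 0 -0.18;1 0.3 -1 0 0 0 -0.19"

```text
time: 3.5
eef_pos: [0.465, 0.2299, 0.2527]
tcp_rot: [-2.218, -2.224, -0.0]
ft_force: [0.5, 0.2, -0.5]
grip_width: 0.0885
grasp_force: 0.0
```

send_rows:
  commands: "1 0.05 -0.2 0 0 0 0;1 0.1 -0.4 0 0 0 0;1 0.15 -0.6 0 0 0 0;1 0.2 -0.8 0 0 0 0;1 0.2 -1 0 0 0 0;1 0.2 -1 0 0 0 0;1 0.2 -1 0 0 0 0;1 0.2 -1 0 0 0 0;1 0.2 -1 0 0 0 0;1 0.2 -1 0 0 0 0"

```text
time: 4.5
eef_pos: [0.5052, 0.0301, 0.2527]
tcp_rot: [-2.213, -2.229, -0.0]
ft_force: [1.0, -0.3, -0.1]
grip_width: 0.0878
grasp_force: 0.0
```

send_rows:
  commands: "1 0 -0.2 0 0 0 0;1 0 -0.4 0 0 0 0;1 0 -0.6 0 0 0 0;1 0 -0.6 0 0 0 0;1 0 -0.6 0 0 0 0;1 0 -0.6 0 0 0 0;1 0 -0.6 0 0 0 0;1 0 -0.6 0 0 0 0;1 0 -0.6 0 0 0 0;1 0 -0.6 0 0 0 0"

```text
time: 5.5
eef_pos: [0.5053, -0.0906, 0.2527]
tcp_rot: [2.215, 2.228, 0.0]
ft_force: [0.2, -1.0, -0.4]
grip_width: 0.0882
grasp_force: 0.0
```

```bash
cat >> h.py <<'E'
def snap(name):
    s=get_state();I=info("wrist");im=camera("wrist");cv2.imwrite(f"pics/{name}.png",im[:,:,::-1])
    np.savez(f"pics/{name}.npz",K=I[0],p=I[1],R=I[2]); return s,I,im
def load(name):
    d=np.load(f"pics/{name}.npz"); return d["K"],d["p"],d["R"],None
E
python3 - <<'E'
from h import *
s,I,im=snap("w1");print(s["eef_pos"],s["tcp_rot"])
for t,z in(("rail",0),("rail_top",.022),("pepper",0),("salt",0)):
    for d in landmark_of("wrist",t)[:2]: print(t,d["at"],d["confidence"],onz("wrist",d["at"],z,I).round(4))
E
```

```text
[ 0.50526754 -0.09062993  0.25273131] [2.21470944e+00 2.22811221e+00 8.19648506e-05]
rail [257.0, 82.9] 0.89 [0.507  0.0155 0.    ]
rail_top [255.6, 80.4] 0.61 [0.5051 0.0169 0.022 ]
pepper [390.6, 148.4] 0.97 [ 0.6945 -0.0685  0.    ]
salt [388.3, 233.6] 0.87 [ 0.7118 -0.2     0.    ]
salt [270.3, 323.8] 0.49 [ 0.5334 -0.3747  0.    ]
```

View pics/w1.png

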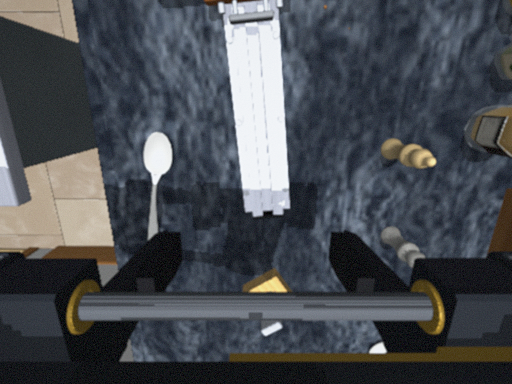

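```bash
python3 - <<'E'
from h import *
I=load("w1");g=cv2.cvtColor(cv2.imread("pics/w1.png"),cv2.COLOR_BGR2GRAY)
L=[];Rr=[]
for r in range(40,180,4):
    w=np.where(g[r,215:305]>150)[0]+215
    L.append(onz("wrist",(w[0]-.5,r),.022,I)); Rr.append(onz("wrist",(w[-1]+.5,r),.022,I))
L,Rr=np.array(L),np.array(Rr);M=(L+Rr)/2
for n,P in(("L",L),("R",Rr),("M",M)):
    k=np.polyfit(P[:,1],P[:,0],1);print(n,k,np.std(P[:,0]-np.polyval(k,P[:,1])))
print("width",(Rr-L)[:,0].mean())
for r in range(196,224,2): print(r,g[r,246:290:4],onz("wrist",(267,r),.022,I)[:2].round(4))
for r in range(14,34,2): print(r,g[r,236:272:4],onz("wrist",(252,r),.022,I)[:2].round(4))
for r in (80,140): print(r,g[r,225:300:2])
E
```

```text
L [-0.09844275  0.47502059] 0.00036731171269304704
R [-0.09724772  0.53965368] 0.00035868547148554567
M [-0.09784541  0.50733725] 0.0002653009000372356
width 0.06457268233266533
196 [192 201 198 196 194 204 197 193 201 203 211] [ 0.522  -0.1324]
198 [202 203 198 200 200 204 194 194 202 201 202] [ 0.5221 -0.1354]
200 [201 202 199 201 202 203 195 196 201 208 204] [ 0.5221 -0.1383]
202 [202 201 199 202 187 201 196 193 207 235 204] [ 0.5222 -0.1413]
204 [200 202 200 199 173 203 195 199 213 242 205] [ 0.5222 -0.1443]
206 [202 204 196 201 184 199 197 194 199 218 209] [ 0.5223 -0.1473]
208 [194 202 202 201 190 206 199 198 201 182 151] [ 0.5224 -0.1503]
210 [193 200 200 202 184 148 127 194 201 167  37] [ 0.5224 -0.1534]
212 [114  76 203 204 161  21   4 199 205 172  34] [ 0.5225 -0.1564]
214 [ 29  38 201 201 159  16  10 143 147 114  33] [ 0.5225 -0.1595]
216 [ 35  38 144 107  61  20  25  26  29  29  37] [ 0.5226 -0.1625]
218 [45 40 27 28 27 37 40 41 40 35 38] [ 0.5227 -0.1656]
220 [49 49 31 39 41 41 48 43 35 30 40] [ 0.5227 -0.1687]
222 [48 38 35 47 47 43 48 46 37 30 40] [ 0.5228 -0.1719]
14 
[... 185 characters left out ...]
49  34  26  51  80 104] [0.5005 0.0815]
22 [ 34  45  64 112 147 187 169 196 201] [0.5005 0.0794]
24 [151 174 189 245 242 238 203 212 212] [0.5005 0.0774]
26 [202 211 207 224 225 223 239 240 239] [0.5005 0.0754]
28 [209 239 239 203 207 203 242 240 242] [0.5005 0.0733]
30 [242 242 240 204 208 202 240 240 240] [0.5005 0.0713]
32 [241 241 240 204 210 207 237 240 240] [0.5006 0.0692]
80 [ 66  59  97 245 242 243 242 242 243 242 242 243 242 242 242 243 243 241
 242 234 243 241 241 242 242 242 243 242 245 126  88  88 105 118  98  86
  92 101]
140 [ 75  56  78  82  83  75 199 245 243 245 242 242 243 244 243 232 241 243
 242 244 243 239 244 242 243 243 243 242 243 244 223  68  57  61  63  70
  62  55]
```

send_rows:
  commands: "1 0.02 -0.2 -0.05 0 0 0;1 0.04 -0.4 -0.1 0 0 0;1 0.06 -0.6 -0.2 0 0 0;1 0.1 -0.8 -0.25 0 0 0;1 0.12 -1 -0.3 0 0 0;1 0.12 -1 -0.3 0 0 0;1 0.12 -1 -0.3 0 0 0;1 0.12 -1 -0.3 0 0 0;1 0.12 -1 -0.3 0 0 0;1 0.12 -1 -0.3 0 0 0"

```text
time: 6.75
eef_pos: [0.5295, -0.2901, 0.1934]
tcp_rot: [2.213, 2.228, 0.001]
ft_force: [0.8, -0.7, 0.2]
grip_width: 0.0881
grasp_force: 0.0
```

```bash
python3 - <<'E'
from h import *
s,I,im=snap("w2");print(s["eef_pos"],s["tcp_rot"])
for t,z in(("stud_grip",.0675),("stud_head",.0085),("block",0)):
    for d in landmark_of("wrist",t)[:2]: print(t,d["at"],d["confidence"],onz("wrist",d["at"],z,I).round(4))
E
```

```text
[ 0.52952497 -0.29009288  0.19337952] [2.21346675e+00 2.22822132e+00 5.22134324e-04]
stud_grip [255.0, 203.4] 0.88 [ 0.5296 -0.3045  0.0675]
stud_grip [253.3, 184.0] 0.52 [ 0.5278 -0.2843  0.0675]
stud_head [252.4, 189.2] 0.78 [ 0.5264 -0.3079  0.0085]
block [249.8, 181.5] 0.92 [ 0.5231 -0.3007  0.    ]
```

View pics/w2.png

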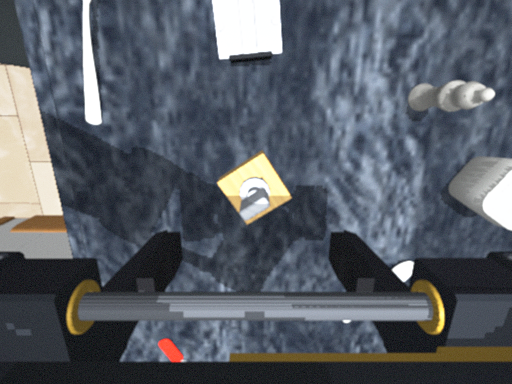

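```bash
python3 - <<'E'
from h import *
a=cv2.imread("pics/w2.png")[145:230,210:300]
cv2.imwrite("pics/c2.png",cv2.resize(a,None,fx=6.5,fy=6.5,interpolation=cv2.INTER_CUBIC))
E
```

```text
(no output)
```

View pics/c2.png

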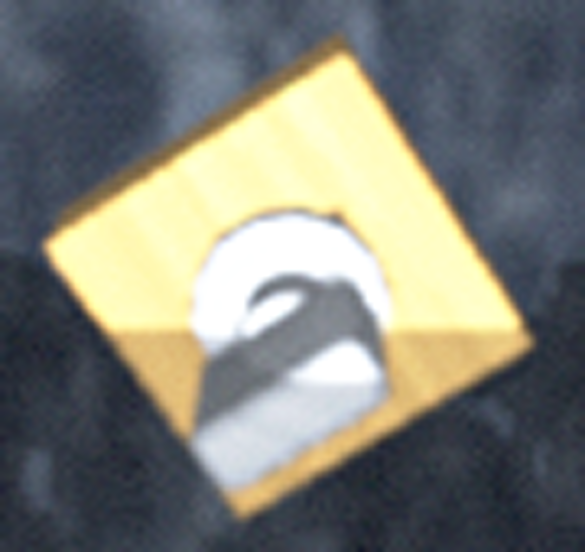

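```bash
python3 - <<'E'
from h import *
I=load("w2")
for n,z,q in(("wing",.0855,[(190,440),(352,340),(387,390),(235,490)]),("block",.024,[(45,242),(345,45),(533,343),(240,518)])):
    P=np.array([onz("wrist",(210+(x+.5)/6.5-.5,145+(y+.5)/6.5-.5),z,I) for x,y in q])[:,:2]
    print(n,P.round(4).tolist(),"c",P.mean(0).round(4))
    for i in range(4):
        e=P[(i+1)%4]-P[i];print(np.linalg.norm(e).round(4),np.degrees(np.arctan2(e[1],e[0])).round(1))
E
```

```text
wing [[0.5144, -0.3068], [0.5375, -0.2914], [0.5426, -0.2989], [0.5208, -0.3146]] c [ 0.5288 -0.3029]
0.0278 33.7
0.0091 -55.7
0.0269 -144.3
0.0101 129.7
block [[0.4857, -0.2946], [0.5377, -0.2597], [0.572, -0.3127], [0.5197, -0.3471]] c [ 0.5288 -0.3035]
0.0626 33.9
0.0632 -57.1
0.0627 -146.7
0.0626 122.9
```

send_rows:
  commands: "1 0 -0.03 -0.1 0 0 -0.023;1 0 -0.06 -0.15 0 0 -0.046;1 0 -0.066 -0.2 0 0 -0.069;1 0 -0.066 -0.25 0 0 -0.092;1 0 -0.066 -0.3 0 0 -0.115;1 0 -0.066 -0.35 0 0 -0.138;1 -0.003 -0.066 -0.4 0 0 -0.158;1 -0.003 -0.066 -0.5 0 0 -0.158;1 -0.003 -0.066 -0.6 0 0 -0.158;1 -0.003 -0.066 -0.635 0 0 -0.158"

```text
time: 7.95
eef_pos: [0.5273, -0.3033, 0.0636]
tcp_rot: [-3.006, -0.903, 0.004]
ft_force: [-0.6, 0.1, -0.2]
grip_width: 0.0881
grasp_force: 0.0
```

send_rows:
  commands: "0.5 0 0 0 0 0 0;0.3 0 0 0 0 0 0;0 0 0 0 0 0 0;0 0 0 0 0 0 0;0 0 0 0 0 0 0;0 0 0 0 0 0 0;0 0 0 0 0 0 0;0 0 0 0 0 0 0;0 0 0 0 0 0 0;0 0 0 0 0 0 0"
  newtons: 30

```text
time: 8.95
eef_pos: [0.5286, -0.3043, 0.0656]
tcp_rot: [-3.009, -0.903, 0.0]
ft_force: [-0.4, -0.4, -0.8]
grip_width: 0.0119
grasp_force: 30.0
```

```bash
python3 - <<'E'
from h import *
s,I,im=snap("w3");print(s)
E
```

```text
{'time': 8.95, 'q': array([-5.63198851e-01,  3.20244663e-01,  1.90527200e+00, -3.52185653e-05,
        9.16178529e-01,  4.24372916e-01]), 'qvel': array([-0.0005214 ,  0.00143783,  0.00081661, -0.00102001,  0.00117336,
        0.00122571]), 'joint_torque': array([ 2.61118182e-02, -4.73404992e+01, -2.96912903e+01,  8.66873399e-02,
        1.11848633e-01, -7.82829975e-04]), 'eef_pos': array([ 0.52857769, -0.30431428,  0.06560424]), 'tcp_rot': array([-3.00889341e+00, -9.03213159e-01,  1.38819914e-04]), 'ft_force': array([-0.43397049, -0.37558815, -0.81325167]), 'moment': array([-0.10517284,  0.03308945,  0.05615796]), 'grasp_force': 29.99678621068597, 'grip_width': 0.01187844812776316}
```

View pics/w3.png

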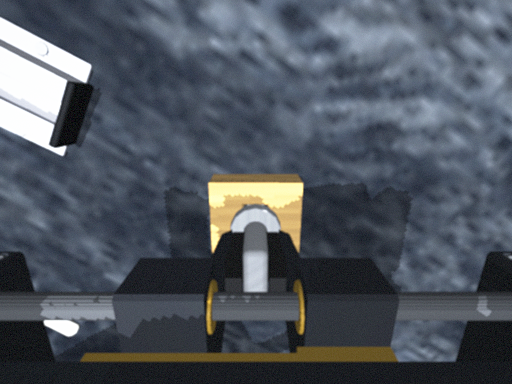

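send_rows:
  commands: "0 0 0 0.1 0 0 0;0 0 0 0.2 0 0 0;0 0 0.1 0.31 0 0 0;0 0 0.25 0.31 0 0 0.022;0 0 0.4 0.31 0 0 0.044;0 -0.02 0.55 0.31 0 0 0.066;0 -0.04 0.7 0.31 0 0 0.088;0 -0.06 0.85 0.31 0 0 0.11;0 -0.08 1 0.31 0 0 0.132;0 -0.085 1 0.31 0 0 0.154"

```text
time: 10.0
eef_pos: [0.5101, -0.1011, 0.1269]
tcp_rot: [-2.232, -2.207, 0.001]
ft_force: [0.4, -0.7, -2.1]
grip_width: 0.0117
grasp_force: 30.0
```

send_rows:
  commands: "0 0 0.1 0 0 0 0.0188;0 0 0.2 0 0 0 0.0188;0 0 0.3 0 0 0 0.0188;0 0 0.3 0 0 0 0.0188;0 0 0.3 0 0 0 0.0188;0 0 0.3 0 0 0 0.0188;0 0 0.3 0 0 0 0.0188;0 0 0.3 0 0 0 0.0188;0 0 0.3 0 0 0 0.0188;0 0 0.3 0 0 0 0.0188"

```text
time: 11.0
eef_pos: [0.5116, -0.0446, 0.1277]
tcp_rot: [-2.11, -2.327, 0.0]
ft_force: [-0.2, 0.3, -2.3]
grip_width: 0.0115
grasp_force: 30.0
```

```bash
python3 - <<'E'
from h import *
s,I,im=snap("w4");print(s["eef_pos"],s["tcp_rot"],s["ft_force"],s["moment"],s["grip_width"])
a=camera("side");cv2.imwrite("pics/s4.png",a[:,:,::-1]);a2=camera("scene");cv2.imwrite("pics/sc4.png",a2[:,:,::-1])
for t,z in(("rail",0),("rail_top",.022),("stud_grip",.13),("stud_head",.071)):
    for d in landmark_of("wrist",t)[:1]: print(t,d["at"],d["confidence"],onz("wrist",d["at"],z,I).round(4))
E
```

```text
[ 0.51160754 -0.04463511  0.12769641] [-2.11027974e+00 -2.32728592e+00  7.14794384e-05] [-0.21353482  0.2937544  -2.27802956] [-0.02988868  0.07796431 -0.00722333] 0.011500200387250213
rail [255.8, 123.3] 0.73 [0.506  0.0184 0.    ]
rail_top [254.1, 126.0] 0.8 [0.5046 0.0175 0.022 ]
stud_grip [253.3, 261.9] 0.74 [ 0.5107 -0.0455  0.13  ]
stud_head [256.0, 221.9] 0.57 [ 0.5126 -0.0481  0.071 ]
```

View pics/w4.png

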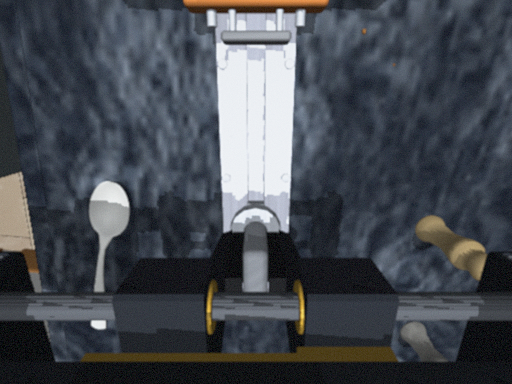

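```bash
python3 - <<'E'
from h import *
I=load("w4");g=cv2.cvtColor(cv2.imread("pics/w4.png"),cv2.COLOR_BGR2GRAY).astype(float)
for r in (70,110,150,185): print(r,[(c,int(v)) for c,v in zip(range(214,298),g[r-3:r+4,214:298].mean(0))][::1])
a=cv2.imread("pics/w4.png")[0:250,205:305]; a=np.clip((a.astype(float)-150)*2.4,0,255).astype(np.uint8)
b=cv2.imread("pics/w4.png")[0:250,205:305]
cv2.imwrite("pics/c4.png",np.hstack([cv2.resize(x,(380,600),interpolation=cv2.INTER_CUBIC) for x in(a,b)]))
E
```

```text
70 [(214, 78), (215, 82), (216, 113), (217, 193), (218, 236), (219, 234), (220, 230), (221, 228), (222, 224), (223, 224), (224, 227), (225, 232), (226, 234), (227, 237), (228, 237), (229, 237), (230, 238), (231, 236), (232, 237), (233, 237), (234, 237), (235, 238), (236, 237), (237, 238), (238, 237), (239, 237), (240, 238), (241, 237), (242, 237), (243, 237), (244, 238), (245, 236), (246, 224), (247, 222), (248, 235), (249, 238), (250, 238), (251, 237), (252, 237), (253, 237), (254, 237), (255, 238), (256, 237), (257, 237), (258, 237), (259, 238), (260, 237), (261, 238), (262, 236), (263, 226), (264, 204), (265, 215), (266, 235), (267, 239), (268, 237), (269, 237), (270, 236), (271, 237), (272, 237), (273, 237), (274, 237), (275, 237), (276, 237), (277, 237), (278, 237), (279, 238), (280, 237), (281, 236), (282, 237), (283, 238), (284, 237), (285, 234), (286, 229), (287, 226), (288, 229), (289, 231), (290, 232), (291, 234), (292, 237), (293, 239), (294, 207), (295, 117), (296, 73), (297, 67)]
110 [(214, 90), (215, 92), (216, 93), (217, 112), (218, 172), (219, 231), (220, 240), (221, 
[... 2217 characters left out ...]
(239, 239), (240, 239), (241, 239), (242, 239), (243, 239), (244, 239), (245, 240), (246, 237), (247, 222), (248, 219), (249, 236), (250, 240), (251, 239), (252, 239), (253, 239), (254, 239), (255, 239), (256, 239), (257, 239), (258, 239), (259, 239), (260, 239), (261, 240), (262, 237), (263, 219), (264, 214), (265, 235), (266, 240), (267, 239), (268, 239), (269, 239), (270, 239), (271, 239), (272, 239), (273, 239), (274, 238), (275, 239), (276, 239), (277, 239), (278, 238), (279, 239), (280, 238), (281, 238), (282, 239), (283, 239), (284, 238), (285, 237), (286, 238), (287, 239), (288, 241), (289, 227), (290, 158), (291, 77), (292, 52), (293, 58), (294, 63), (295, 68), (296, 67), (297, 66)]
```

View pics/c4.png

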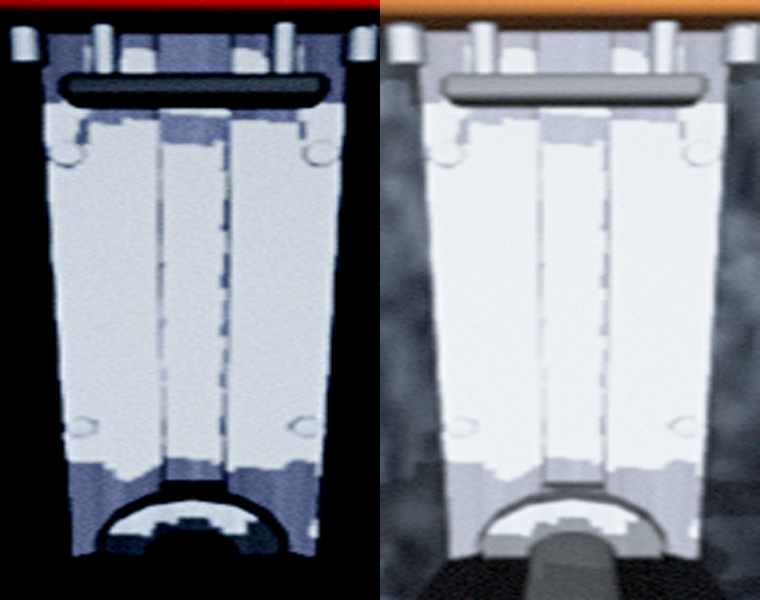

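```bash
python3 - <<'E'
from h import *
I=load("w4");Q=[]
for r,l,h in((70,246.6,264.2),(110,246.7,264.2),(150,246.8,263.9),(185,247.5,263.6)):
    A,B=onz("wrist",(l,r),.022,I),onz("wrist",(h,r),.022,I);Q.append((A+B)/2);print(((A+B)/2).round(4),np.linalg.norm(A-B).round(4))
Q=np.array(Q);k=np.polyfit(Q[:,1],Q[:,0],1);print(k,"axis deg",90-np.degrees(np.arctan(k[0])), "x at y=-.0446",np.polyval(k,-.0446))
# tool axis: rail mid
print("pad bottom row44.3",onz("wrist",(256,44.3),.024,I),"row44.3 z.04",onz("wrist",(256,44.3),.04,I))
g=cv2.cvtColor(cv2.imread("pics/w4.png"),cv2.COLOR_BGR2GRAY);print(g[24:54,256])
s=get_state();print(R.from_rotvec(s["tcp_rot"]).as_matrix()[:,0])
# wing/collar in tool: collar outline front arc
for c in(232.5,278.5): print(c)
E
```

```text
[0.5015 0.0607 0.022 ] 0.014
[0.5045 0.0305 0.022 ] 0.0145
[ 0.5077 -0.0025  0.022 ] 0.0148
[ 0.5109 -0.0339  0.022 ] 0.0145
[-0.09957326  0.50749812] axis deg 95.68638405782404 x at y=-.0446 0.5119390882518414
pad bottom row44.3 [0.50017157 0.0785277  0.024     ] row44.3 z.04 [0.5004183  0.07559086 0.04      ]
[198 199 198 196 199 195 164 147 154 167 169 177 171 172 155 123  96  63
  37  46 120 214 235 225 206 198 205 203 198 202]
[-9.80987690e-02  9.95176683e-01 -3.34753314e-05]
232.5
278.5
```

send_rows:
  commands: "0 0.0015 0 -0.07 0 0 0;0 0.0015 0 -0.14 0 0 0;0 0.0015 0 -0.18 0 0 0;0 0.0015 0 -0.2 0 0 0;0 0.0015 0 -0.22 0 0 0;0 0.0015 0 -0.24 0 0 0;0 0.0015 0 -0.27 0 0 0;0 0.0015 0 -0.3 0 0 0;0 0.0015 0 -0.316 0 0 0;0 0.0015 0 -0.316 0 0 0"
  newtons: 50

```text
time: 12.35
eef_pos: [0.5118, -0.0443, 0.0641]
tcp_rot: [-2.11, -2.327, 0.0]
ft_force: [1.3, 0.9, -1.1]
grip_width: 0.0115
grasp_force: 50.0
```

```bash
python3 - <<'E'
from h import *
s,I,im=snap("w5");print(s["eef_pos"],s["tcp_rot"],s["ft_force"],s["moment"],s["grip_width"])
b=cv2.imread("pics/w5.png")[0:300,180:330]; cv2.imwrite("pics/c5.png",cv2.resize(b,(300,600)))
E
```

```text
[ 0.51175507 -0.04430636  0.06409854] [-2.10952099e+00 -2.32741292e+00  4.22948665e-04] [ 1.26323815  0.85614736 -1.10972169] [-0.05120377  0.09658217  0.02925795] 0.011482011569627238
```

View pics/c5.png

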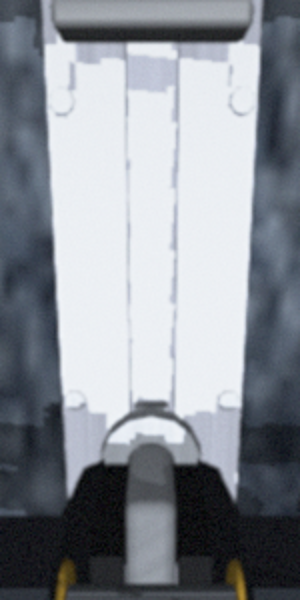

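send_rows:
  commands: "0 -0.004 0.04 0 0 0 0;0 -0.01 0.1 0 0 0 0;0 -0.016 0.16 0 0 0 0;0 -0.022 0.22 0 0 0 0;0 -0.028 0.28 0 0 0 0;0 -0.034 0.34 0 0 0 0;0 -0.039 0.4 0 0 0 0;0 -0.042 0.43 0 0 0 0;0 -0.044 0.45 0 0 0 0;0 -0.044 0.45 0 0 0 0"

```text
time: 13.4
eef_pos: [0.5031, 0.0461, 0.0645]
tcp_rot: [2.109, 2.329, -0.0]
ft_force: [-0.2, 0.3, -2.1]
grip_width: 0.0117
grasp_force: 50.0
```

```bash
python3 - <<'E'
from h import *
s,I,im=snap("w6");print(s["eef_pos"],s["tcp_rot"],s["ft_force"],s["moment"],s["grip_width"])
print("lemons",onz("side",(95,154),.07),onz("scene",(52,306),.07),onz("side",(60,169),.07),onz("scene",(45,358),.07))
g=cv2.cvtColor(im,cv2.COLOR_RGB2GRAY);print(g[100:200:2,256].tolist())
b=im[60:300,180:330,::-1]; cv2.imwrite("pics/c6.png",cv2.resize(b,(375,600)))
E
```

```text
[0.50308531 0.04610442 0.06450222] [ 2.10891236e+00  2.32852609e+00 -8.33489983e-05] [-0.22767226  0.28437946 -2.10367352] [-0.07515282  0.02688772 -0.01252283] 0.011667835103623021
lemons [0.51629468 0.32020375 0.07      ] [0.51771247 0.32459088 0.07      ] [0.43172224 0.35593843 0.07      ] [0.43181227 0.35309429 0.07      ]
[220, 220, 220, 219, 219, 219, 218, 221, 219, 214, 180, 114, 151, 169, 179, 187, 183, 184, 180, 178, 172, 179, 180, 183, 182, 177, 145, 204, 252, 250, 250, 251, 250, 250, 251, 253, 200, 75, 69, 119, 178, 201, 185, 174, 181, 252, 250, 249, 250, 252]
```

View pics/c6.png

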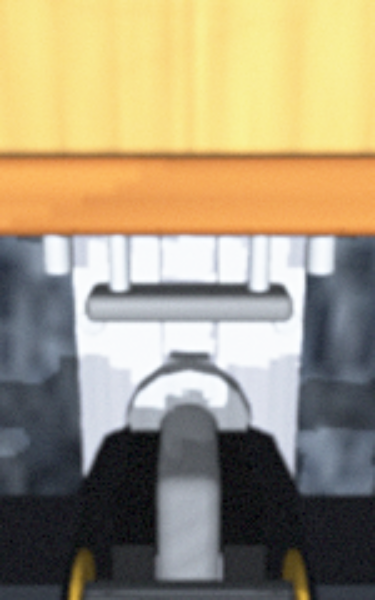

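```bash
python3 - <<'E'
from h import *
I=load("w6")
for r,z in((188.5,.04),(188.5,.032),(204,.032),(206,.032),(206,.022)): print(r,z,onz("wrist",(256,r),z,I).round(4))
g=cv2.cvtColor(cv2.imread("pics/w6.png"),cv2.COLOR_BGR2GRAY);print(g[170:222,248].tolist())
E
```

```text
188.5 0.04 [0.5004 0.0784 0.04  ]
188.5 0.032 [0.5007 0.076  0.032 ]
204 0.032 [0.5017 0.0657 0.032 ]
206 0.032 [0.5018 0.0643 0.032 ]
206 0.022 [0.5022 0.0606 0.022 ]
[242, 228, 181, 124, 77, 67, 70, 83, 114, 154, 182, 202, 205, 194, 188, 184, 169, 157, 183, 241, 253, 251, 251, 250, 251, 250, 251, 251, 252, 241, 204, 141, 122, 151, 157, 135, 107, 103, 111, 172, 242, 250, 247, 245, 246, 247, 245, 224, 186, 166, 170, 172]
```

send_rows:
  commands: "0 -0.001 0.01 -0.003 0 0 0;0 -0.002 0.02 -0.003 0 0 0;0 -0.003 0.03 -0.003 0 0 0;0 -0.004 0.04 -0.003 0 0 0;0 -0.005 0.05 -0.003 0 0 0;0 -0.006 0.055 -0.003 0 0 0;0 -0.006 0.06 -0.003 0 0 0;0 -0.006 0.06 -0.003 0 0 0;0 -0.006 0.06 -0.003 0 0 0;0 -0.006 0.06 -0.003 0 0 0"

```text
time: 14.45
eef_pos: [0.5019, 0.0577, 0.0639]
tcp_rot: [-2.11, -2.328, 0.0]
ft_force: [0.5, 0.0, -1.4]
grip_width: 0.0117
grasp_force: 50.0
```

send_rows:
  commands: "0 -0.0005 0.005 0 0 0 0;0 -0.001 0.01 0 0 0 0;0 -0.001 0.01 0 0 0 0;0 -0.001 0.01 0 0 0 0;0 -0.001 0.01 0 0 0 0;0 -0.001 0.01 0 0 0 0;0 -0.001 0.01 0 0 0 0;0 -0.001 0.01 0 0 0 0;0 -0.001 0.01 0 0 0 0;0 -0.001 0.01 0 0 0 0"

```text
time: 15.45
eef_pos: [0.5017, 0.0597, 0.0639]
tcp_rot: [2.11, 2.328, 0.0]
ft_force: [0.5, -0.1, -2.3]
grip_width: 0.0115
grasp_force: 50.0
```

send_rows:
  commands: "0 -0.0005 0.005 0 0 0 0;0 -0.001 0.01 0 0 0 0;0 -0.001 0.01 0 0 0 0;0 -0.001 0.01 0 0 0 0;0 -0.001 0.01 0 0 0 0;0 -0.001 0.01 0 0 0 0;0 -0.001 0.01 0 0 0 0;0 -0.001 0.01 0 0 0 0;0 -0.001 0.01 0 0 0 0;0 -0.001 0.01 0 0 0 0"

```text
time: 16.45
eef_pos: [0.5016, 0.0617, 0.0639]
tcp_rot: [2.11, 2.328, 0.0]
ft_force: [0.1, -3.4, -1.5]
grip_width: 0.0115
grasp_force: 50.0
```

send_rows:
  commands: "0 -0.0005 0.005 0 0 0 0;0 -0.001 0.01 0 0 0 0;0 -0.0015 0.015 0 0 0 0;0 -0.0015 0.015 0 0 0 0;0 -0.0015 0.015 0 0 0 0;0 -0.0015 0.015 0 0 0 0;0 -0.0015 0.015 0 0 0 0;0 -0.0015 0.015 0 0 0 0;0 -0.0015 0.015 0 0 0 0;0 -0.0015 0.015 0 0 0 0"

```text
time: 17.45
eef_pos: [0.5012, 0.0646, 0.0639]
tcp_rot: [2.11, 2.328, 0.0]
ft_force: [0.6, -5.1, -0.3]
grip_width: 0.0116
grasp_force: 50.0
```

```bash
python3 - <<'E'
from h import *
F=[]
for i in range(5):
    s,I,im=snap("w7");F.append(s["ft_force"])
print(s["eef_pos"],np.mean(F,0),np.std(F,0))
E
```

```text
[0.50126623 0.06463031 0.06393011] [ 0.45603053 -4.35808398 -0.18391423] [0.51398117 0.57582023 0.43187041]
```

send_rows:
  commands: "0 -0.0005 0.005 0 0 0 0;0 -0.001 0.01 0 0 0 0;0 -0.0015 0.015 0 0 0 0;0 -0.0015 0.015 0 0 0 0;0 -0.0015 0.015 0 0 0 0;0 -0.0015 0.015 0 0 0 0;0 -0.0015 0.015 0 0 0 0;0 -0.0015 0.015 0 0 0 0;0 -0.0015 0.015 0 0 0 0;0 -0.0015 0.015 0 0 0 0"

```text
time: 18.7
eef_pos: [0.501, 0.0675, 0.0639]
tcp_rot: [2.109, 2.328, -0.0]
ft_force: [0.9, -6.0, -0.1]
grip_width: 0.0115
grasp_force: 50.0
```

```bash
python3 - <<'E'
from h import *
F=[]
for i in range(8):
    s,I,im=snap("w8");F.append(s["ft_force"])
print(s["eef_pos"],np.mean(F,0),np.std(F,0),s["q"])
E
```

```text
[0.50097761 0.0675472  0.06395268] [ 0.46379243 -5.29405972 -0.72314782] [0.49356768 0.68173626 0.51952265] [ 8.49867133e-02  1.46320207e-01  2.12975327e+00 -4.90313932e-04
  8.65399494e-01 -1.30741819e-02]
```

send_rows:
  commands: "0 0 0 0 0 0 -0.012;0 0 0 0 0 0 -0.024;0 0 0 0 0 0 -0.036;0 0 0 0 0 0 -0.048;0 0 0 0 0 0 -0.06;0 0 0 0 0 0 -0.072;0 0 0 0 0 0 -0.084;0 0 0 0 0 0 -0.096;0 0 0 0 0 0 -0.108;0 0 0 0 0 0 -0.12"
  newtons: 60

```text
time: 20.1
eef_pos: [0.5002, 0.0675, 0.0637]
tcp_rot: [-2.82, -1.384, 0.002]
ft_force: [-0.8, -5.6, -0.1]
grip_width: 0.0113
grasp_force: 60.0
```

```bash
python3 - <<'E'
from h import *
s=get_state();print(s["eef_pos"],s["tcp_rot"],s["ft_force"],s["moment"],s["grip_width"])
E
```

```text
[0.50019527 0.06747961 0.06366154] [-2.82025879e+00 -1.38367620e+00  2.49615186e-03] [-0.76454787 -5.61914729 -0.0960088 ] [-1.07803905  0.25149631  0.05479351] 0.011346217551705009
```

send_rows:
  commands: "0 0 0 0 0 0 -0.014;0 0 0 0 0 0 -0.028;0 0 0 0 0 0 -0.042;0 0 0 0 0 0 -0.056;0 0 0 0 0 0 -0.07;0 0 0 0 0 0 -0.084;0 0 0 0 0 0 -0.098;0 0 0 0 0 0 -0.112;0 0 0 0 0 0 -0.126;0 0 0 0 0 0 -0.13"

```text
time: 21.1
eef_pos: [0.5, 0.0671, 0.0636]
tcp_rot: [3.137, 0.152, -0.003]
ft_force: [-0.5, -8.0, -0.3]
grip_width: 0.0115
grasp_force: 60.0
```

```bash
python3 - <<'E'
from h import *
F=[]
for i in range(3):
    s,I,im=snap("w9");F.append(np.r_[s["ft_force"],s["moment"]])
print(s["eef_pos"],s["tcp_rot"],np.mean(F,0),s["grip_width"])
b=im[150:320,180:330,::-1]; cv2.imwrite("pics/c9.png",cv2.resize(b,(525,595)))
E
```

```text
[0.500027   0.06708141 0.063611  ] [ 3.13658383  0.1544043  -0.00314623] [-1.1088372  -7.20296201  0.03511032 -1.28623216  0.31659862  0.07390243] 0.011599900792182462
```

send_rows:
  commands: "0.1 0 0 0 0 0 0;0.2 0 0 0 0 0 0;0.3 0 0 0 0 0 0;0.35 0 0 0 0 0 0;0.35 0 0 0 0 0 0;0.35 0 0 0 0 0 0;0.35 0 0 0 0 0 0;0.35 0 0 0.05 0 0 0;0.35 0 0 0.1 0 0 0;0.35 0 0 0.15 0 0 0"

```text
time: 22.25
eef_pos: [0.5013, 0.0677, 0.0952]
tcp_rot: [-3.138, -0.154, -0.001]
ft_force: [-0.3, -0.8, -0.1]
grip_width: 0.0311
grasp_force: 0.0
```

send_rows:
  commands: "0.35 0 0 0.1 0 0 0;0.35 0 0 0.2 0 0 0;0.35 0 0 0.3 0 0 0;0.35 0 0 0.4 0 0 0;0.35 0 0 0.4 0 0 0;0.35 0 0 0.4 0 0 0;0.35 0 0 0.4 0 0 0;0.35 0 0 0.4 0 0 0;0.35 0 0 0.4 0 0 0;0.35 0 0 0.4 0 0 0"

```text
time: 23.25
eef_pos: [0.5005, 0.0676, 0.1731]
tcp_rot: [3.138, 0.154, -0.002]
ft_force: [0.1, 1.0, 0.3]
grip_width: 0.0309
grasp_force: 0.0
```

```bash
python3 - <<'E'
from h import *
s,I,im=snap("w10");print(s["eef_pos"],s["ft_force"],s["grip_width"])
for t,z in(("stud_grip",.0655),("stud_head",.0065)):
    for d in landmark_of("wrist",t)[:1]: print(t,d["at"],d["confidence"],onz("wrist",d["at"],z,I).round(4))
b=im[100:300,156:356,::-1]; cv2.imwrite("pics/c10.png",cv2.resize(b,(600,600),interpolation=cv2.INTER_CUBIC))
E
```

```text
[0.50049296 0.06762951 0.173104  ] [0.13998266 0.99818045 0.27697667] 0.030866432754324616
stud_grip [255.5, 198.5] 0.58 [0.4974 0.067  0.0655]
stud_head [255.4, 182.3] 0.88 [0.4961 0.0669 0.0065]
```

View pics/c10.png

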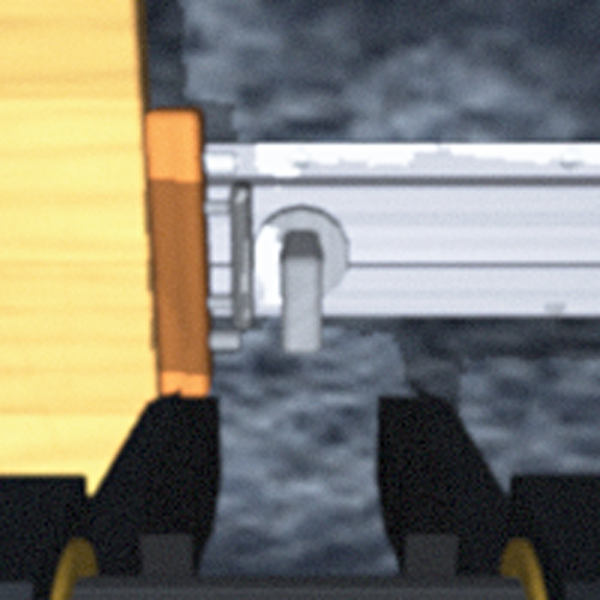

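```bash
python3 -c "
from workcell import *
print(finish_job())"
```

```text
the job is handed in; nothing more can be done
None
```

The stud is locked across the slot and holds the pad pushed in by an estimated 5–6 mm (worked out from arm position and push force, not read directly). The gripper is clear, the mills were not touched, and the job was handed in at about 23 s; finishing returned no verdict.

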